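# Set the tube mixer's shaft flat under its setscrew and tighten it with a hex key

### The arm

A 6-joint arm with a two-finger parallel gripper is mounted at the origin on the work surface. World frame = base frame: x ahead of the robot, y to its left, z up, the work surface at z = 0. Lengths are in m, angles in rad, forces in N, time in s.
With the tool pointing down it reaches from about 0.375 to 0.975 m from the base axis. Payload 3.8 kg.
Tool frame: the origin (TCP) lies midway between the tips of the shut fingers; the grasp point (between the pads) lies 19 mm behind it; x points along the fingers, y is the direction in which the jaws open and shut, and the axes are right-handed (so a half turn about x gives the same grasp; the last joint's range is limited). The gripper opens to 88 mm and grips with 3 to 60 N. Pads are 18 mm wide; open, the fingers measure 123 mm over their backs; the gripper's body (75 mm by 187 mm) begins 45 mm behind the grasp point.
Start: joints at [1.166, 0.264, 1.604, -0, 1.274, -0.037], TCP at [0.243, 0.63, 0.239] pointing down, gripper open.
Joint ranges: [-2.63, 2.63], [-0.94, 2.18], [0.31, 2.57], [-1.31, 4.45], [0, 2.66], [-2.55, 2.55]. Speed limits (rad/s): [2.57, 2.57, 3.14, 3.14, 3.14, 3.14].

### API

Orientations are given as a rotation vector (axis times angle).
In Python, from cell import manip, inverse_kinematics, cams, order gives the robot as it stands. Calls block until the motion is done:
- manip.move_pose(position, orientation): joint-space move of the TCP to a pose.
- manip.move_linear(position, rate=0.15, rot=None): straight line of the TCP; rot=None keeps the orientation; rate is the mean speed in m/s.
- manip.set_joints(angles): joint-space move.
- manip.set_gripper(opening, force=None): finger opening in m; force is the grip in N (None keeps the last); returns when the fingers have stopped.
- manip.dwell(seconds).
- inverse_kinematics(position, orientation): joint angles nearest the present ones, or None.
- manip.state(): the state.
- cams.capture(name): name is "scene" or "side" or "wrist"; returns a dict with "image" (384x512x3 uint8, blue, green, red), "z_map" (384x512 float32, m along the optical axis (not along the pixel's ray), 0 where there is no reading), "intrinsics" (3x3 intrinsics, pixels), "position" and "orientation" of the camera in the world; the wrist camera has in their place "T_tool_cam" (4x4, takes a point from camera to tool coordinates, whose origin is the TCP and whose axes are the tool frame's). Camera axes: x right, y down, z forward; pixel columns grow to the right and rows downward; lengths in m; the calibration is good to about 2 mm. A picture is of the moment at which its call begins: read the wrist's pose just before it.
A pose or a line that the arm cannot do raises manip.IKError and nothing moves.
- order.close_job(): hands the job in, once; it reports no verdict.
The state is a dict: "clock": time; "joint_pos": joint angles; "joint_velocities": joint speeds; "tau": joint torques, N m; "tool_pos": TCP position; "tcp_rot": TCP orientation; "contact_force": force on the tool from outside, world axes, zero at the start; "moment": the same for the moment, N m; "gripper_width": finger opening in m.
Only numpy, scipy, OpenCV 4.12 (cv2) and the standard library are available. Lean on these libraries where they do the work, as an engineer would, in place of code of your own. Each camera call takes 0.05 s, during which the arm holds its last target.

### The job

On the tube mixer, swing the shaft's arm upright so that the flat of the shaft faces the setscrew straight above it, and let go of the arm. Fetch the hex key from its stand, put its short leg fully down into the setscrew and let go; then take the key afresh near the outer end of its long leg and swing it clockwise (seen from above) until the screw stops. Leave the key standing in the screw with the flat still facing up, and do not disturb the tube rack, the bottle and the beaker.

Things in the scene. Friction and masses are not known exactly. Their poses are not given: they have to be found in the camera images.
- mixer: Fixed tube mixer, base 150 x 250 mm. Origin on the bench plumb under the setscrew, z up. A horizontal shaft along the body's y axis, 105 mm above the bench, runs through a 60 x 60 mm aluminium block (top 146 mm high) at the origin. White drive housing on the -y side (y -160 to -45, x -55 to 55 mm, top 138 mm high). The shaft's swing arm is on the +y side, at y = 86 mm.
- shaft (a joint): Shaft angle (rad). 0: swing arm straight up, flat facing straight up to the setscrew. Positive: arm leans to the mixer's -x side (the bar is at x = -0.085 sin q, z = 0.105 + 0.085 cos q in the mixer's frame). Friction 0.25 N m (3 N at the bar): it stays where it is left. Starts at 0.6 to 1.25; stops at -1.5 and 1.5.
- shaft_flat (a point): Middle of the visible part of the milled flat on the 36 mm steel shaft, between block and swing arm (55 mm to the +y side of the setscrew, 12 mm from the shaft's axis). The flat is on the same side of the shaft as the arm; the point's z axis points straight out of it, along the arm.
- bar_grip (a point): Point at which to grip the black round bar at the end of the swing arm, on its axis. The bar is 16 mm thick, lies along the mixer's y axis 85 mm from the shaft's axis, and sticks out freely from the arm (mixer y = 92 to 175 mm; this point is at y = 138 mm). It is fixed to the arm, so it turns within the fingers as the arm swings.
- screw (a joint): Turn of the setscrew about its vertical axis (rad), growing clockwise seen from above. Starts at 0 to 0.25; meets its stop at 1.15. It is tight above 1.0. Friction 0.15 N m: it stays where it is left.
- screw_mouth (a point): Centre of the setscrew's open top, 150 mm above the bench, z up. Steel screw, 29 mm across flats, hexagonal socket 15.4 mm across flats, 30 mm deep. The key enters when its long leg points along this point's x axis (it turns with the screw; at screw = 0 it is the mixer's x axis) or at a multiple of 60 degrees from it, within 8 degrees. Most swinging room: mixer's -y side.
- key: Loose L-shaped hex key, dark steel, 14 mm across flats, about 0.26 kg. Origin at the short leg's tip, z up along the short leg, x along the long leg, whose centre line is 70 mm above the tip and 140 mm long; its flat sides face +-y. Tip tapered over 5 mm. Centre of mass 45 mm along the long leg. It starts upright in its stand, long leg level.
- key_end (a point): Centre of the outer end of the key's long leg, 140 mm from the short leg's axis. Seated in the screw, the long leg is 40 mm above the screw's top; let go, it sags about 4 degrees (10 mm at this end). The key has up to 0.2 rad of play each way before it turns the screw.
- holder: Fixed white key stand, 190 x 70 mm. Origin on the bench under the short leg; the key's long leg lies along +x, its centre line 78 mm above the bench. The short leg stands 34 mm deep in a block 50 x 50 mm, 42 mm high; a post 14 x 34 mm at x = 118 mm bears the long leg, which is free on both sides between them. Lift the key 40 mm to clear it.
- tube_rack: Bystander: white rack of black-capped tubes, 100 x 220 x 127 mm, origin under its centre.
- bottle: Bystander: amber bottle, 76 mm thick, 160 mm high, origin under its centre.
- beaker: Bystander: glass cup, 72 mm wide, 90 mm high, origin under its centre.
Not all that is in view belongs to the job. Several things have the shape of the key; the one meant has the colours described above.

How it is judged:
On the way, in this order (a step that is already met when the one before it is completed fails the run):
1. the arm is upright, the shaft's flat faces the setscrew (within 0.12 rad), and the arm has been let go (value of joint shaft between -0.12 and 0.12 rad and contact force between the fingers and shaft below 0.1 N), for 0.2 s.
2. the key has been let go with its short leg fully down in the setscrew (value of joint shaft between -0.12 and 0.12 rad and horizontal distance between key and screw_mouth below 0.006 m and z of key in the frame of screw_mouth between -0.034 and -0.024 m and angle between key's own z axis and vertical below 0.15 rad and contact force between the fingers and key below 0.1 N), for 0.2 s.
3. held within 60 mm of the outer end of its long leg, the key has turned the setscrew past 0.7 rad (value of joint screw above 0.7 rad and distance between the grasp point and key_end below 0.06 m and contact force between the fingers and key above 0.2 N).
At the end, for the whole second after the job is handed in: The setscrew is past 1.0 rad (its stop is at 1.15), the shaft within 0.12 rad of flat-up, the key stands at rest in the screw (tip within 6 mm of the screw's axis and 24 to 34 mm below its top, tilted under 0.15 rad), and nothing is held (all of step 2 and value of joint screw above 1 rad and linear speed of key below 0.02 m/s and contact force between the fingers and shaft below 0.1 N); the robot touches nothing.
It fails at once if the screw is tightened (past 0.6 rad) while the shaft's flat does not face it (0.2 rad off) (value of joint screw above 0.6 rad and (value of joint shaft above 0.2 rad or value of joint shaft below -0.2 rad)).
It fails at once if a bystander is shifted by more than 25 mm or tipped (distance of any of tube_rack, bottle, beaker from where it was at the start of the episode above 0.025 m or angle between any of tube_rack, bottle, beaker's own z axis and vertical above 0.3 rad).
It also fails if it takes over 58 s, if anything falls off the work surface, if the arm or the gripper's body presses on something with over 40 N, if the wrist force passes 120 N, or if a joint passes its speed limit or range.

## Working session

There is one attempt and no reset: what is moved stays moved. The work goes in short steps, each a Python script; the robot and the scene stay as the last script left them, time stands still between calls to the robot, and variables do not carry over. Pictures are saved under pics/ and viewed, and the job is handed in when it is done.

```bash
ls; mkdir -p pics; python3 - <<'E'
from cell import manip,cams
import cv2,numpy as np,pickle
s=manip.state();print(s)
for n in ["scene","side","wrist"]:
    c=cams.capture(n);cv2.imwrite(f"pics/{n}0.png",c["image"]);pickle.dump(c,open(f"{n}0.pkl","wb"))
    print(n,c["intrinsics"].tolist(),c.get("position"),c.get("orientation"),c.get("T_tool_cam"))
E
```

```text
pics
{'clock': 0.0, 'joint_pos': array([ 1.16609866e+00,  2.64722666e-01,  1.60536294e+00, -2.56463004e-05,
        1.27369906e+00, -3.69155902e-02]), 'joint_velocities': array([ 0.00024698, -0.0003262 ,  0.00120963,  0.00061252,  0.00116588,
        0.00172881]), 'tau': array([-1.40452321e-03, -5.02110708e+01, -3.56870484e+01,  7.27853528e-02,
        2.94973282e-02, -1.73020708e-04]), 'tool_pos': array([0.24243431, 0.62920184, 0.23741452]), 'tcp_rot': array([ 0.28688094,  1.55192386, -0.29026479]), 'contact_force': array([-0.80201479, -0.27866043,  0.08566079]), 'moment': array([0.0542103 , 0.01298908, 0.04662082]), 'gripper_width': 0.08787427429405835}
scene [[384.20951873931654, 0.0, 257.7235464051684], [0.0, 384.20951873931654, 192.6101582505197], [0.0, 0.0, 1.0]] [ 1.46522135 -0.03368787  0.94033585] [-1.75362661 -1.69980983  0.7256109 ] None
side [[350.85242503623994, 0.0, 261.15772145792914], [0.0, 350.85242503623994, 192.93988266651937], [0.0, 0.0, 1.0]] [ 0.14710157 -0.58703708  0.69802739] [-2.14039648  0.63376454 -0.34630447] None
wrist [[332.12772558842005, 0.0, 252.8103183299613], [0.0, 332.12772558842005, 190.45031694499693], [0.0, 0.0, 1.0]] None None [[-4.61674191e-04 -2.99076101e-01  9.54229151e-01 -1.46390737e-01]
 [ 9.99999745e-01 -6.57286630e-04  2.77810997e-04  9.18795059e-04]
 [ 5.44115433e-04  9.54229036e-01  2.99076328e-01 -7.63492597e-02]
 [ 0.00000000e+00  0.00000000e+00  0.00000000e+00  1.00000000e+00]]
```

View pics/scene0.png

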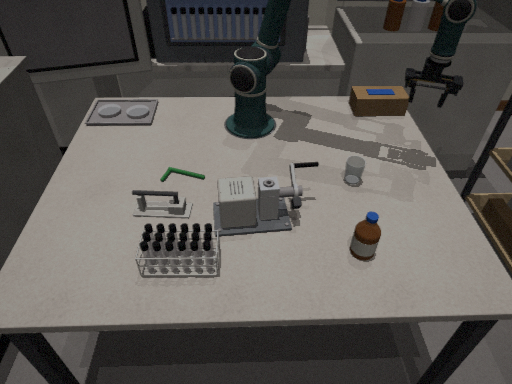

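View pics/side0.png

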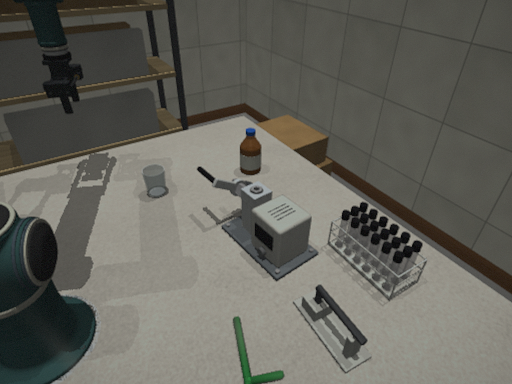

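View pics/wrist0.png

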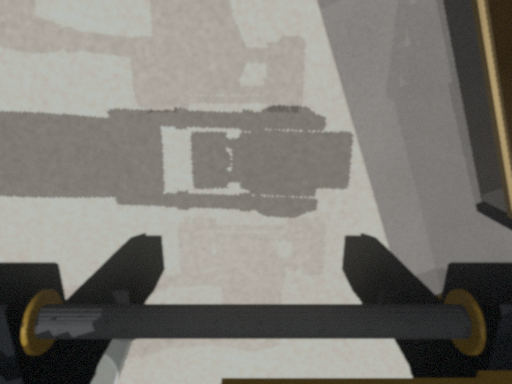

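```bash
cat > h.py <<'E'
import numpy as np,cv2,pickle
from scipy.spatial.transform import Rotation as R
def ld(n): return pickle.load(open(n+".pkl","rb"))
def cam(c,st=None):
    if "position" in c: return R.from_rotvec(c["orientation"]).as_matrix(),np.array(c["position"])
    T=np.array(c["T_tool_cam"]);Rt=R.from_rotvec(st["tcp_rot"]).as_matrix()
    return Rt@T[:3,:3],Rt@T[:3,3]+st["tool_pos"]
def cloud(c,st=None):
    Rm,p=cam(c,st);K=c["intrinsics"];z=c["z_map"];v,u=np.mgrid[:z.shape[0],:z.shape[1]]
    P=np.stack([(u-K[0,2])/K[0,0]*z,(v-K[1,2])/K[1,1]*z,z],-1)@Rm.T+p
    P[z<=0]=np.nan
    return P
def ray(c,uv,st=None):
    Rm,p=cam(c,st);K=c["intrinsics"]
    return p,Rm@np.array([(uv[0]-K[0,2])/K[0,0],(uv[1]-K[1,2])/K[1,1],1])
def onz(c,uv,z,st=None):
    p,d=ray(c,uv,st);return p+d*(z-p[2])/d[2]
def proj(c,X,st=None):
    Rm,p=cam(c,st);q=Rm.T@(np.array(X)-p);K=c["intrinsics"];return K[0,0]*q[0]/q[2]+K[0,2],K[1,1]*q[1]/q[2]+K[1,2]
E
python3 - <<'E'
from h import *
for n,(a,b,w,h) in {"scene":(125,140,210,140),"side":(180,120,220,200)}.items():
    im=ld(n+"0")["image"][b:b+h,a:a+w]
    k=800//w if n=="scene" else 3
    cv2.imwrite(f"pics/{n}_crop.png",cv2.resize(im,None,fx=3.5 if n=="scene" else 3,fy=3.5 if n=="scene" else 3,interpolation=cv2.INTER_CUBIC))
E
```

```text
(no output)
```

View pics/scene_crop.png

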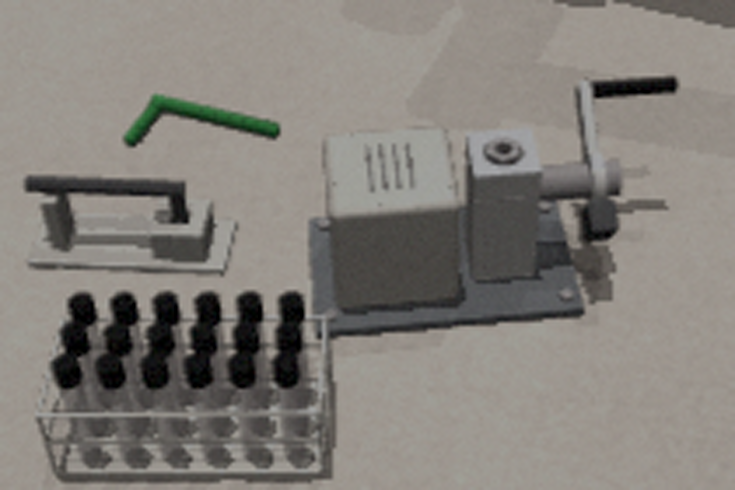

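View pics/side_crop.png

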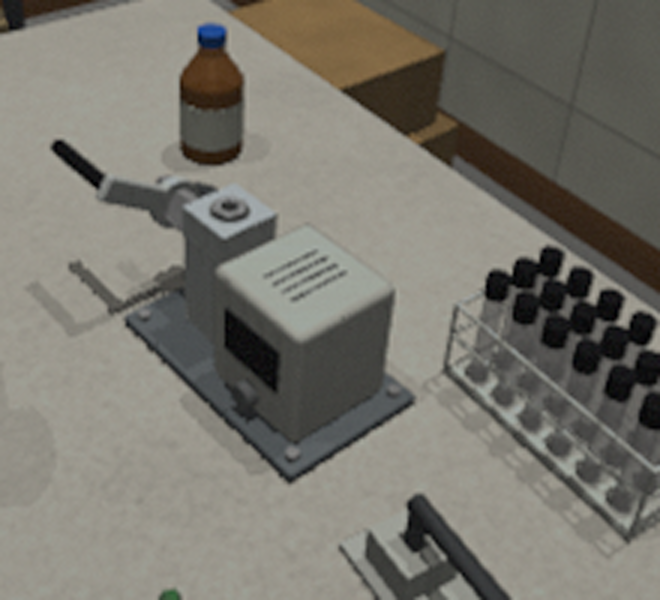

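```bash
python3 - <<'E'
from h import *
a,b=ld("scene0"),ld("side0")
A=lambda x,y:(x/3.5+125-.4,y/3.5+140-.4)
B=lambda x,y:(x/3+180-.35,y/3+120-.35)
def tri(ua,ub):
    p,d=ray(a,ua);q,e=ray(b,ub);d/=np.linalg.norm(d);e/=np.linalg.norm(e)
    M=np.stack([d,-e],1);t=np.linalg.lstsq(M,q-p,rcond=None)[0]
    x,y=p+d*t[0],q+e*t[1];return ((x+y)/2).round(4),np.linalg.norm(x-y).round(4)
print("screw",tri(A(503,151),B(230,208)),onz(a,A(503,151),.15),onz(b,B(230,208),.15))
print("bar in",tri(A(593,88),B(103,185)))
print("bar tip",tri(A(677,84),B(57,147)))
CA,CB=cloud(a),cloud(b)
# block/housing edges via height bands in clouds
for n,C in(("scene",CA),("side",CB)):
    m=(C[...,2]>.13)&(C[...,2]<.15)&(C[...,0]>.3)&(C[...,0]<.7)&(abs(C[...,1])<.3)
    v,u=np.nonzero(m);print(n,m.sum(),u.min(),u.max(),v.min(),v.max())
    k,l,st,ce=cv2.connectedComponentsWithStats(m.astype(np.uint8))
    for i in range(1,k):
        if st[i,4]>20:
            P=C[l==i];r=cv2.minAreaRect((P[:,:2]*1000).astype(np.float32));print(st[i],P.mean(0).round(4),r)
    # key: dark pixels with z .06-.1
    g=b["image"] if n=="side" else a["image"]
    m=(C[...,2]>.05)&(C[...,2]<.1)&(g.max(-1)<75)&(C[...,1]<-.1)&(C[...,0]<.6)&(C[...,0]>.2)
    k,l,st,ce=cv2.connectedComponentsWithStats(m.astype(np.uint8))
    for i in range(1,k):
        if st[i,4]>15:
            P=C[l==i];print("key",st[i],P.mean(0).round(4),P.min(0).round(3),P.max(0).round(3))
E
```

```text
screw (array([0.566 , 0.0455, 0.1462]), np.float64(0.0013)) [0.57087776 0.04466767 0.15      ] [0.56310526 0.04205145 0.15      ]
bar in (array([0.4844, 0.1338, 0.1502]), np.float64(0.0014))
bar tip (array([0.4775, 0.2148, 0.1488]), np.float64(0.0003))
scene 1270 217 315 165 202
[289 165   7  17  54] [0.5201 0.1253 0.1392] ((513.6123046875, 126.1917724609375), (60.85667037963867, 12.191368103027344), 5.709020137786865)
[217 176  39  27 881] [ 0.5818 -0.057   0.1363] ((576.3137817382812, -56.767425537109375), (114.10466766357422, 114.3949966430664), 4.974530220031738)
[258 176  22  18 310] [0.5729 0.0443 0.1431] ((565.9144897460938, 44.62289810180664), (64.84247589111328, 60.13862609863281), 5.136716842651367)
key [133 191  45  12 222] [ 0.5358 -0.3215  0.0763] [ 0.516 -0.396  0.05 ] [ 0.548 -0.251  0.087]
side 1871 198 311 170 234
[212 178  30  10 116] [0.5145 0.1227 0.139 ] ((520.8342895507812, 126.78486633300781), (92.89720916748047, 14.046140670776367), 5.492326736450195)
[241 181  32  23 417] [0.5608 0.0384 0.1434] ((565.576904296875, 44.84920883178711), (62.513404846191406, 64.18212127685547), 3.7725002765655518)
[ 252  195   60   40 1333] [ 0.5689 -0.0637  0.1376] ((573.3213500976562, -56.934146881103516), (108.89715576171875, 115.01895904541016), 5.278322219848633)
key [273 232  29  27 377] [ 0.5547 -0.1133  0.0755] [ 0.522 -0.119  0.05 ] [ 0.6 -0.1  0.1]
key [316 285  51  62 609] [ 0.5238 -0.3327  0.0787] [ 0.506 -0.399  0.05 ] [ 0.54  -0.252  0.089]
```

```bash
cat >> h.py <<'E'
O=np.array([.566,.0446]);PSI=.091
def mw(x,y,z):
    c,s=np.cos(PSI),np.sin(PSI);return np.array([O[0]+c*x-s*y,O[1]+s*x+c*y,z])
def down(yaw):
    x=np.array([0,0,-1.]);y=np.array([np.cos(yaw),np.sin(yaw),0]);return R.from_matrix(np.stack([x,y,np.cross(x,y)],1)).as_rotvec()
def bar(q): return mw(-.085*np.sin(q),.138,.105+.085*np.cos(q))
def snap(name):
    from cell import manip,cams
    st=manip.state();c=cams.capture("wrist");pickle.dump((c,st),open(name+".pkl","wb"));cv2.imwrite(f"pics/{name}.png",c["image"]);return c,st
E
python3 - <<'E'
from h import *
from cell import manip,inverse_kinematics as ik
print(R.from_rotvec(manip.state()["tcp_rot"]).as_matrix().round(2))
for f in(0,np.pi):
  for q in (1.03,0): print(f,ik(bar(q)+[0,0,.061],down(PSI+f)))
f=0
manip.move_pose(bar(1.03)+[0,0,.08],down(PSI+0 if ik(bar(1.03),down(PSI)) is not None else np.pi+PSI))
snap("w1");s=manip.state();print(s["clock"],s["tool_pos"],s["joint_pos"])
E
```

```text
[[-0.    0.36  0.93]
 [-0.    0.93 -0.36]
 [-1.   -0.   -0.  ]]
0 [ 3.01094974e-01 -2.55694006e-02  1.98071712e+00 -4.44089210e-16
  1.18644494e+00  2.10094974e-01]
0 [ 2.74998483e-01  8.26335511e-02  1.79208368e+00 -4.44089210e-16
  1.26687543e+00  1.83998483e-01]
3.141592653589793 None
3.141592653589793 None
2.0583 [0.48089249 0.17628879 0.22884789] [ 3.02556731e-01 -3.97039278e-02  1.95826321e+00  2.93183117e-04
  1.22282479e+00  2.10058838e-01]
```

View pics/w1.png

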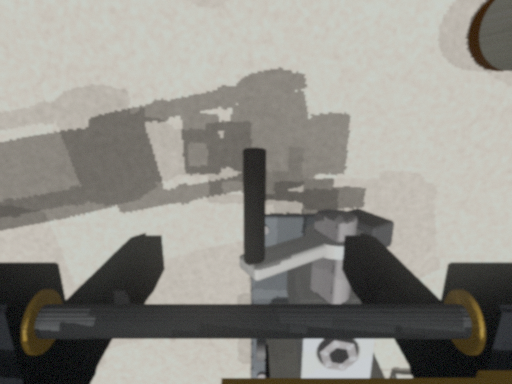

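```bash
python3 - <<'E'
from h import *
c,st=pickle.load(open("w1.pkl","rb"))
print("tip",onz(c,(255,150),.149,st),"in",onz(c,(254,262),.149,st),"screw",onz(c,(338.5,354),.150,st))
print("tcp",proj(c,st["tool_pos"],st),"bargrip",proj(c,bar(1.03),st))
for y in (.092,.138,.175):print(mw(-.085*np.sin(1.03),y,0))
C=cloud(c,st);m=(c["image"].max(-1)<60)&(C[...,2]>.12)&(C[...,2]<.18);v,u=np.nonzero(m);s=(v<255);P=C[m][s];print(s.sum(),P.mean(0),P.min(0),P.max(0))
E
```

```text
tip [0.48057802 0.2124754  0.149     ] in [0.48789919 0.12627945 0.149     ] screw [0.56656242 0.04687466 0.15      ]
tcp (np.float64(249.99466604425493), np.float64(252.6612142914189)) bargrip (np.float64(250.62785791120655), np.float64(200.6729555838271))
[0.48507065 0.12959728 0.        ]
[0.48089042 0.17540695 0.        ]
[0.47752807 0.21225385 0.        ]
2025 [0.48320472 0.17913825 0.15797259] [0.47311141 0.13651338 0.1509283 ] [0.49411868 0.214123   0.16128173]
```

```bash
python3 - <<'E'
from h import *
from cell import manip
t=lambda q: bar(q)-[0,0,.019]
manip.move_linear(t(.99),rate=.15)
manip.set_gripper(.0,force=15)
s=manip.state();print(s["clock"],s["gripper_width"],s["contact_force"])
for q in np.linspace(.99,0,7)[1:]:
    manip.move_linear(t(q),rate=.12); s=manip.state();print(round(q,2),s["clock"],s["contact_force"].round(1),s["gripper_width"].round(4))
snap("w2");print(t(0),s["tool_pos"])
E
```

```text
3.95 0.01510351286392765 [-3.38159097 -0.06135593  2.3969102 ]Traceback (most recent call last):
  File "<stdin>", line 8, in <module>
AttributeError: 'float' object has no attribute 'round'
```

```bash
python3 - <<'E'
from h import *
from cell import manip
t=lambda q: bar(q)-[0,0,.019]
for q in np.linspace(.99,0,7)[2:]:
    manip.move_linear(t(q),rate=.12); s=manip.state();print(round(q,2),s["clock"],s["contact_force"].round(1),s["gripper_width"])
snap("w2");print(t(0),s["tool_pos"])
E
```

```text
0.66 4.4833 [-12.   -2.3  11.5] 0.015172101310330121
0.5 4.75 [-12.1  -2.3  15.1] 0.015441393656672209
0.33 5.0167 [-5.9 -2.5  9.5] 0.01537434569591098
0.16 5.2833 [-1.6 -0.9  5.4] 0.015277823902562042
0.0 5.55 [ 1.4 -1.7  2. ] 0.014943854537481212
[0.55345932 0.18202901 0.171     ] [0.55468522 0.18204374 0.17156379]
```

View pics/w2.png

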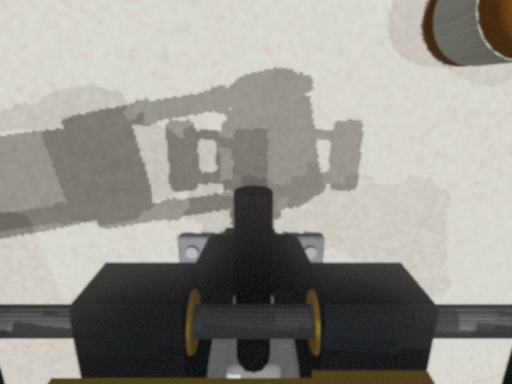

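```bash
python3 - <<'E'
from h import *
from cell import manip
manip.set_gripper(.06)
p=bar(0);p[2]=.30-.04
manip.move_linear(p,rate=.2)
manip.move_pose(mw(0,.04,.29),down(PSI))
manip.dwell(.15)
c,st=snap("w3");print(st["clock"],st["tool_pos"]);
cv2.imwrite("pics/w3c.png",cv2.resize(c["image"][:260,130:380],None,fx=3,fy=3,interpolation=cv2.INTER_CUBIC)[:600])
E
```

```text
7.625 [0.5614802  0.08515561 0.28817095]
```

View pics/w3.png

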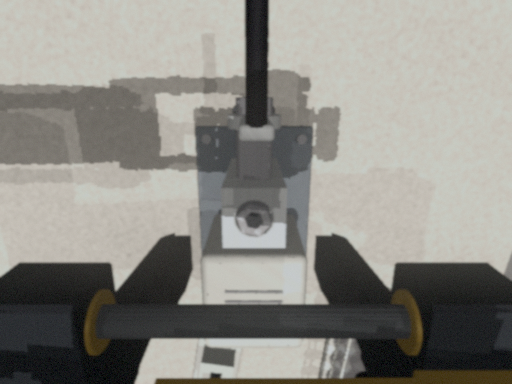

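View pics/w3c.png

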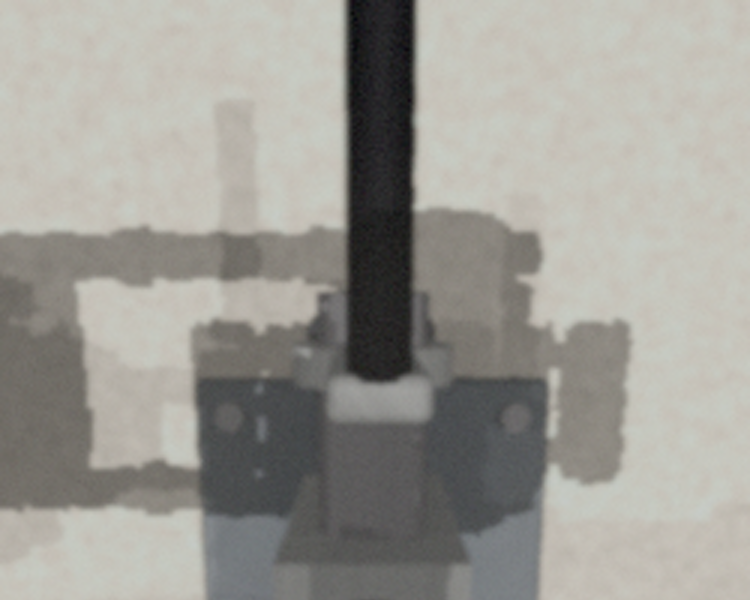

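```bash
python3 - <<'E'
from h import *
c,st=pickle.load(open("w3.pkl","rb"))
cv2.imwrite("pics/w3d.png",cv2.resize(c["image"][190:250,215:295],None,fx=9,fy=9,interpolation=cv2.INTER_CUBIC))
i=c["image"].max(-1)
for v in (20,60,100):
    d=np.nonzero(i[v,200:320]<70)[0]+200;u=d.mean();print(v,d.min(),d.max(),onz(c,(u,v),.19,st))
print(O,mw(0,.1,0),mw(0,.138,0),R.from_rotvec(st["tcp_rot"]).as_matrix().round(3))
E
```

```text
20 246 267 [0.55411335 0.20503236 0.19      ]
60 247 266 [0.55645839 0.18032388 0.19      ]
100 246 266 [0.55861197 0.15387008 0.19      ]
[0.566  0.0446] [0.55691255 0.14418624 0.        ] [0.55345932 0.18202901 0.        ] [[-0.003  0.996  0.092]
 [ 0.     0.092 -0.996]
 [-1.    -0.003 -0.   ]]
```

View pics/w3d.png

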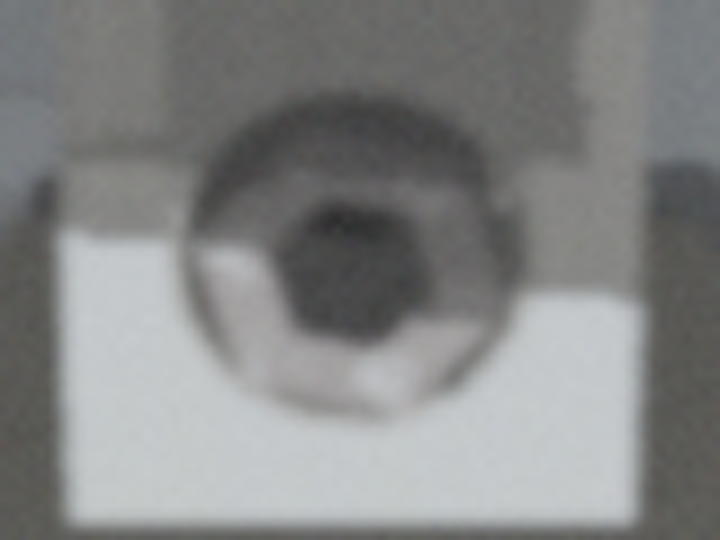

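```bash
python3 - <<'E'
from h import *
from cell import manip
manip.move_linear(mw(0,-.012,.182),rate=.2)
manip.dwell(.2)
c,st=snap("w4");print(st["clock"],st["tool_pos"],st["contact_force"])
u,v=map(int,proj(c,mw(0,0,.15),st));print(u,v)
cv2.imwrite("pics/w4d.png",cv2.resize(c["image"][v-45:v+45,u-50:u+50],None,fx=6,fy=6,interpolation=cv2.INTER_CUBIC))
E
```

```text
8.625 [0.56825124 0.03318875 0.1838221 ] [-0.91026864  0.28254264 -0.89750507]
248 206
```

View pics/w4d.png

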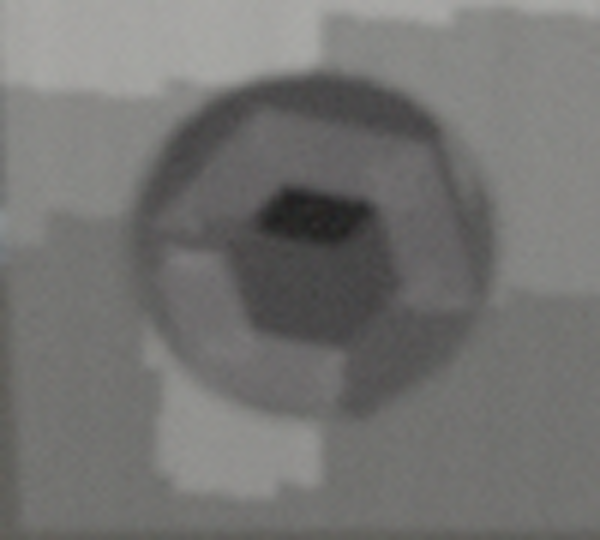

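```bash
python3 - <<'E'
from h import *
c,st=pickle.load(open("w4.pkl","rb"))
f=lambda x,y:onz(c,(198+x/6-.42,161+y/6-.42),.15,st)[:2]
print(f(316,267),f(312,261))
V=np.array([f(*p) for p in [(235,258),(285,185),(375,205),(400,280),(345,348),(255,330)]])
W=np.array([f(*p) for p in [(160,235),(252,107),(432,140),(484,298),(358,415),(185,375)]])
for H in(V,W):
    ce=H.mean(0);d=H-ce;a=np.arctan2(d[:,1],d[:,0]);a=np.angle(np.exp(6j*a).mean())/6;print(ce,np.linalg.norm(d,axis=1)*1000,"ang",a,"s",PSI-a)
a3,s3=pickle.load(open("w3.pkl","rb"));print(onz(a3,(254.4,219.6),.15,s3))
E
```

```text
[0.56713945 0.04569905] [0.56670282 0.04627405]
[0.56713338 0.04557217] [7.82074609 8.87905698 8.52306684 8.19299595 8.72279079 8.68685866] ang -0.09139323131012538 s 0.18239323131012536
[0.56670804 0.04599736] [14.78981891 16.55530354 16.78395356 16.99286857 16.44156717 16.95213027] ang -0.13456694915888864 s 0.22556694915888864
[0.56757089 0.04618581 0.15      ]
```

```bash
sed -i 's/^O=.*/O=np.array([.5671,.0458]);PSI=.090/' h.py; python3 - <<'E'
from h import *
from cell import manip
for n in("scene0","side0"):
    c=ld(n);C=cloud(c);m=(C[...,2]>.075)&(C[...,2]<.095)&(c["image"].max(-1)<75)&(C[...,1]<-.2)&(C[...,1]>-.45)&(C[...,0]<.6)&(C[...,0]>.45)
    P=C[m];l=cv2.fitLine(P[:,:2].astype(np.float32),cv2.DIST_HUBER,0,.001,.001).ravel();print(n,m.sum(),l,P[:,1].min(),P[:,1].max(),np.median(P[:,0]))
manip.move_linear(mw(0,-.012,.26),rate=.25)
manip.move_pose([.53,-.29,.22],down(0))
manip.dwell(.2)
c,st=snap("w5");print(st["clock"],st["tool_pos"],st["joint_pos"])
E
```

```text
scene0 160 [ 0.07459472  0.99721396  0.5341989  -0.3337659 ] -0.3957421144442117 -0.2507435604097126 0.5350510229643906
side0 485 [ 0.07481797  0.9971972   0.52415234 -0.33886227] -0.3986784060585386 -0.251993202825023 0.5248154431039198
10.575 [ 0.53067534 -0.28879961  0.22031002] [-5.39725539e-01  1.43127707e-01  1.78240902e+00  2.12133591e-04
  1.21557889e+00 -5.41766623e-01]
```

View pics/w5.png

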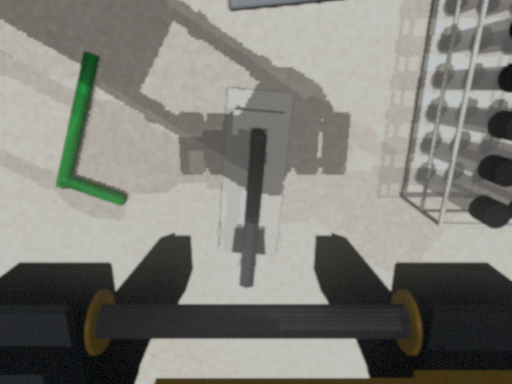

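```bash
python3 - <<'E'
from h import *
c,st=pickle.load(open("w5.pkl","rb"));i=c["image"];C=cloud(c,st)
m=((i.max(-1)<75)&(C[...,2]>.07)&(C[...,2]<.1)).astype(np.uint8);m[:,:200]=0;m[:,310:]=0;m[:120]=0
n,l,s,ce=cv2.connectedComponentsWithStats(m);k=1+s[1:,4].argmax();print(s[k]);v,u=np.nonzero(l==k)
P=np.array([onz(c,(a,b),.085,st)[:2] for a,b in zip(u,v)],np.float32)
L=cv2.fitLine(P,cv2.DIST_HUBER,0,.001,.001).ravel();print(L,"yaw",np.arctan2(-abs(L[1]),-L[0]*np.sign(L[1])))
t=(P-L[2:])@L[:2];print("ends",L[2:]+L[:2]*t.min(),L[2:]+L[:2]*t.max(),np.ptp(t)); print("z",np.nanmedian(C[l==k][:,2]))
E
```

```text
[ 246  134   21   90 1247]
[ 0.06995582  0.9975501   0.5341449  -0.28506055] yaw -1.6408094
ends [ 0.5309809 -0.3301785] [ 0.5366827  -0.24887191] 0.08150628
z 0.0846583943677125
```

```bash
python3 - <<'E'
from h import *
from cell import manip
c,st=pickle.load(open("w5.pkl","rb"))
a=onz(c,(258.5,129.5),.085,st);b=onz(c,(247,287),.0845,st);print(a,b,np.linalg.norm(a-b))
cv2.imwrite("pics/w5d.png",cv2.resize(c["image"][110:300,200:310],None,fx=3.1,fy=3.1,interpolation=cv2.INTER_CUBIC))
E
```

```text
[ 0.5368799  -0.24533577  0.085     ] [ 0.5266266  -0.39823587  0.0845    ] 0.15324431302683836
```

View pics/w5d.png

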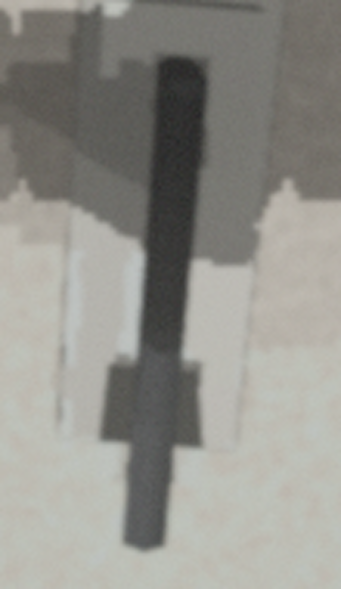

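```bash
python3 - <<'E'
from h import *
from cell import manip
yaw=-1.641;S=np.array([.5363,-.2575]);d=np.array([np.cos(yaw),np.sin(yaw)])
g=S+.045*d;print(g)
manip.set_gripper(.06)
manip.move_pose([*g,.12],down(yaw+np.pi/2))
manip.move_linear([*g,.059],rate=.12)
manip.set_gripper(0,force=45)
s=manip.state();print(s["clock"],s["gripper_width"],s["contact_force"])
manip.move_linear([*g,.059+.05],rate=.12)
manip.move_linear([*g,.26],rate=.25)
manip.dwell(.2)
c,st=snap("w6");print(st["clock"],st["tool_pos"],st["contact_force"],st["moment"],st["gripper_width"])
E
```

```text
[ 0.53314343 -0.30238915]
12.7583 0.012763922836435184 [ 0.21928648 -0.20536186 -0.43867427]
14.275 [ 0.53189558 -0.30163819  0.25696493] [-0.32819848  0.27072298 -2.64331597] [-0.05850995  0.0867921  -0.03050167] 0.012922157503764986
```

View pics/w6.png

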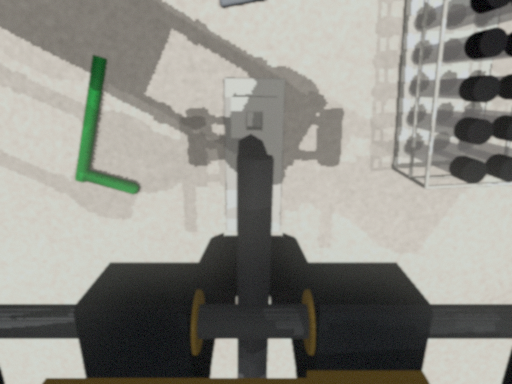

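```bash
python3 - <<'E'
from h import *
c,st=pickle.load(open("w6.pkl","rb"))
Rt=R.from_rotvec(st["tcp_rot"]).as_matrix();print(Rt.round(3))
for n,p in {"corner top outer":(-.026,0,-.053),"elbow axis":(-.019,0,-.045),"tip c":(.051,0,-.045),"tip outer":(.046,0,-.053),"mid outer":(.01,0,-.0531)}.items():
    print(n,proj(c,Rt@np.array(p)+st["tool_pos"],st))
cv2.imwrite("pics/w6d.png",cv2.resize(c["image"][110:210,200:310],None,fx=6,fy=6,interpolation=cv2.INTER_CUBIC))
E
```

```text
[[-0.004  0.998 -0.07 ]
 [ 0.003 -0.07  -0.998]
 [-1.    -0.004 -0.002]]
corner top outer (np.float64(249.25102024594977), np.float64(157.61939285552418))
elbow axis (np.float64(249.4979890633312), np.float64(173.9026974222823))
tip c (np.float64(250.55102282943542), np.float64(144.48735836868028))
tip outer (np.float64(250.46354426729994), np.float64(132.08625013465246))
mid outer (np.float64(249.98955351867414), np.float64(141.84222205818423))
```

View pics/w6d.png

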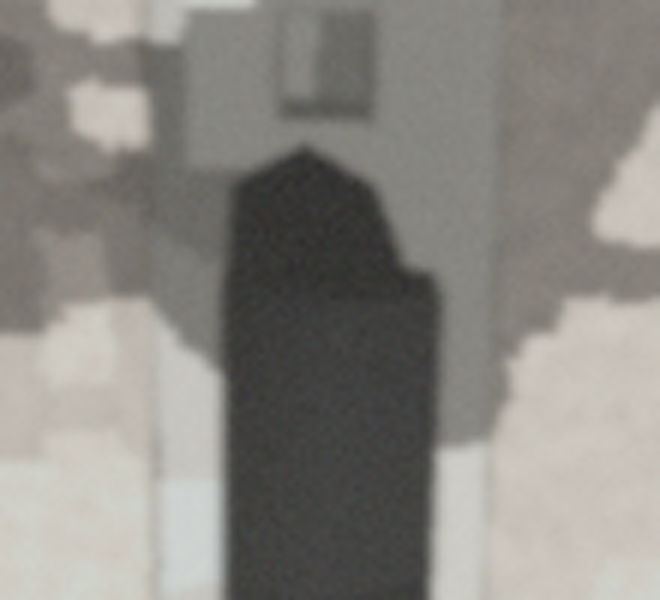

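```bash
cat >> h.py <<'E'
LEG=-1.157
TIP=None
def tipoff():
    c,st=pickle.load(open("w6.pkl","rb"))
    Rt=R.from_rotvec(st["tcp_rot"]).as_matrix()
    T=c["T_tool_cam"];K=c["intrinsics"]
    def at(u,v,x):
        d=T[:3,:3]@np.array([(u-K[0,2])/K[0,0],(v-K[1,2])/K[1,1],1]);return T[:3,3]+d*(x-T[0,3])/d[0]
    return at
E
python3 - <<'E'
from h import *
from cell import manip
at=tipoff()
print(at(250.3,134.1,.051),at(250.0,140.4,.048),at(255.0,157.3,-.026))
tip=np.array([.051,at(250.3,134.1,.051)[1],-.045])
rot=down(LEG+np.pi/2);Rn=R.from_rotvec(rot).as_matrix()
scr=np.array([.5671,.0458,.150])
tcp=scr+[0,0,.018]-Rn@tip;print(tip,tcp)
manip.move_pose(tcp+[0,0,.05],rot)
manip.move_linear(tcp,rate=.15);manip.dwell(.2)
s=manip.state();print(s["clock"],s["tool_pos"],s["tool_pos"]-tcp)
Rt=R.from_rotvec(s["tcp_rot"]).as_matrix();print("tip err",s["tool_pos"]+Rt@tip-scr)
c,st=snap("w7")
from cell import cams
for n in("scene","side"):
    c=cams.capture(n);pickle.dump(c,open(n+"7.pkl","wb"))
    u,v=map(int,proj(c,scr));cv2.imwrite(f"pics/{n}7.png",cv2.resize(c["image"][v-40:v+30,u-45:u+45],None,fx=8,fy=8,interpolation=cv2.INTER_CUBIC))
E
```

```text
[ 0.051      -0.00013258 -0.05116867] [ 0.048      -0.00029737 -0.04790512] [-0.026       0.00211778 -0.05311817]
[ 0.051      -0.00013258 -0.045     ] [0.58531536 0.00465127 0.219     ]
16.2 [0.58638627 0.00437873 0.22066171] [ 0.00107091 -0.00027254  0.00166171]
tip err [ 0.00122934 -0.00027     0.01960745]
```

View pics/w7.png

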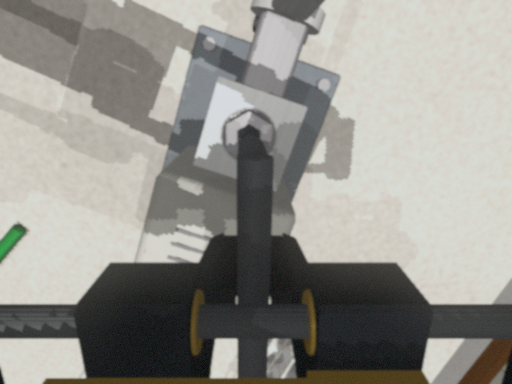

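View pics/scene7.png

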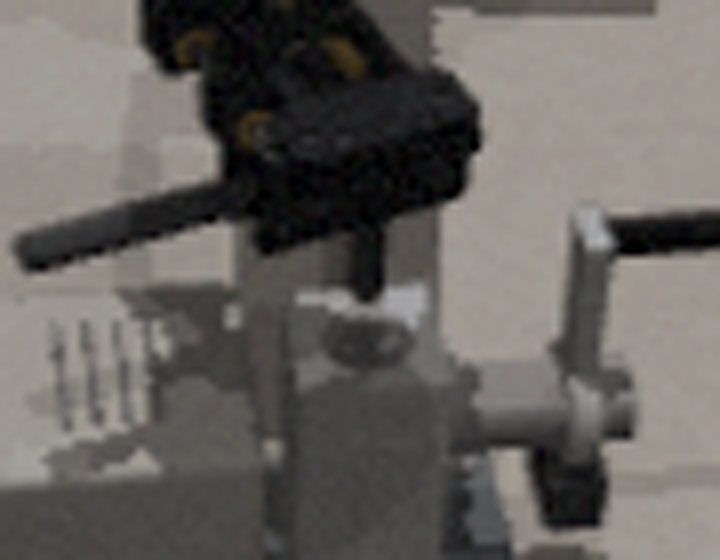

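View pics/side7.png

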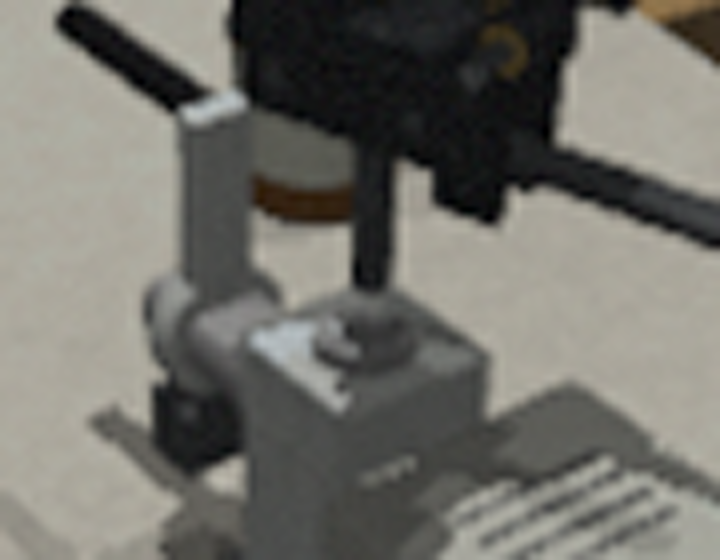

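```bash
cat > ins.py <<'E'
from h import *
from cell import manip
tip=np.array([.051,-.00013,-.045]);scr=np.array([.5671,.0458,.150])
def tipw(s): return s["tool_pos"]+R.from_rotvec(s["tcp_rot"]).as_matrix()@tip-scr
E
python3 - <<'E'
from ins import *
cmd=np.array([0.58531536,0.00465127,0.219])
e=tipw(manip.state());print(e)
cmd[:2]-=e[:2];cmd[2]-=.015
manip.move_linear(cmd,rate=.1);manip.dwell(.1)
s=manip.state();print(tipw(s),s["contact_force"])
e=tipw(s);cmd[:2]-=e[:2]
f0=s["contact_force"]
for k in range(12):
    cmd[2]-=.002;manip.move_linear(cmd,rate=.04)
    s=manip.state();print(k,s["clock"],(tipw(s)*1000).round(2),(s["contact_force"]-f0).round(1))
    if s["contact_force"][2]-f0[2]>8: break
np.save("cmd.npy",cmd)
E
```

```text
[ 6.37493914e-04 -5.36210170e-06  1.89997902e-02]
[-7.51490248e-04  6.01791126e-05  2.89840077e-03] [ 0.34821804  0.52478193 -2.30827502]
0 17.0 [ 0.23 -0.05  1.08] [-0.3 -0.5 -1.6]
1 17.25 [-0.01 -0.08 -1.13] [ 0.2 -0.4 -0.6]
2 17.5 [-0.08 -0.05 -3.23] [-0.1 -1.  -1.3]
3 17.75 [-0.06  0.07 -5.14] [-0.1  0.4 -0.6]
4 18.0 [-0.19  0.06 -7.31] [-1.1  0.2 -1. ]
5 18.25 [-0.18  0.07 -9.32] [-0.6  0.7 -0.5]
6 18.5 [ -0.09   0.05 -11.23] [-1.3  1.3 -0.8]
7 18.75 [ -0.03   0.02 -13.2 ] [-1.2 -0.7 -1.6]
8 19.0 [ -0.03   0.   -15.2 ] [-2.2  0.5 -0.6]
9 19.25 [ -0.06   0.04 -17.21] [-1.7  0.6 -1. ]
10 19.5 [ -0.06   0.02 -19.21] [-1.4  0.7 -0.2]
11 19.75 [ -0.04   0.03 -21.21] [-1.   0.7 -0.7]
```

Inserting cleanly. Continue to the bottom.

```bash
python3 - <<'E'
from ins import *
cmd=np.load("cmd.npy");f0=manip.state()["contact_force"]
for k in range(12):
    cmd[2]-=.0015;manip.move_linear(cmd,rate=.04)
    s=manip.state();print(k,s["clock"],(tipw(s)*1000).round(2),(s["contact_force"]-f0).round(1))
    if s["contact_force"][2]-f0[2]>6: break
np.save("cmd.npy",cmd)
E
```

```text
0 20.0 [ 1.000e-02  0.000e+00 -2.263e+01] [-0.5 -0.3  0.9]
1 20.25 [ 1.000e-02  0.000e+00 -2.412e+01] [-0.9  0.6  0.7]
2 20.5 [ 4.000e-02 -1.000e-02 -2.561e+01] [-0.8  0.3  1.4]
3 20.75 [-1.000e-02  2.000e-02 -2.718e+01] [-1.5  0.5  0.6]
4 21.0 [-1.000e-02  1.000e-02 -2.866e+01] [-1.1  0.5  0.4]
5 21.25 [ 1.000e-02  2.000e-02 -3.013e+01] [-0.6  0.5  1.4]
6 21.5 [  0.23  -0.08 -31.34] [-1.7  0.8  3.2]
7 21.75 [  0.81  -0.42 -32.11] [-3.1 -1.6  7.3]
```

```bash
python3 - <<'E'
from ins import *
manip.set_gripper(.05);manip.dwell(.4)
s=manip.state();print(s["clock"],s["contact_force"])
g=scr[:2]+.115*np.array([np.cos(LEG),np.sin(LEG)])
manip.move_linear([*g,.185],rate=.15);manip.dwell(.1)
c,st=snap("w8");print(st["clock"],st["tool_pos"],st["contact_force"])
from cell import cams
for n in("scene","side"):
    c=cams.capture(n);pickle.dump(c,open(n+"8.pkl","wb"))
    u,v=map(int,proj(c,scr));cv2.imwrite(f"pics/{n}8.png",cv2.resize(c["image"][v-45:v+40,u-55:u+55],None,fx=7,fy=7,interpolation=cv2.INTER_CUBIC))
E
```

```text
22.85 [ 0.10730701  0.28143712 -0.65024281]
23.5833 [ 0.61267337 -0.05879926  0.18443473] [ 0.19939527  0.31434249 -0.23365371]
```

View pics/w8.png

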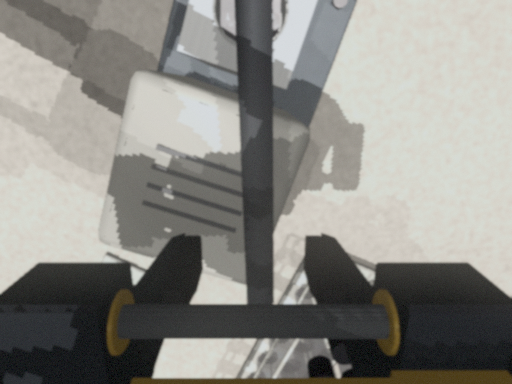

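View pics/scene8.png

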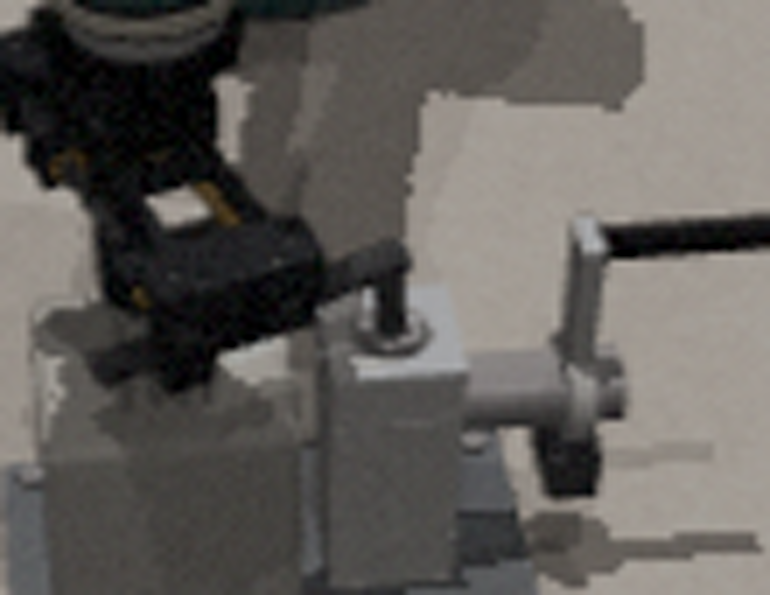

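View pics/side8.png

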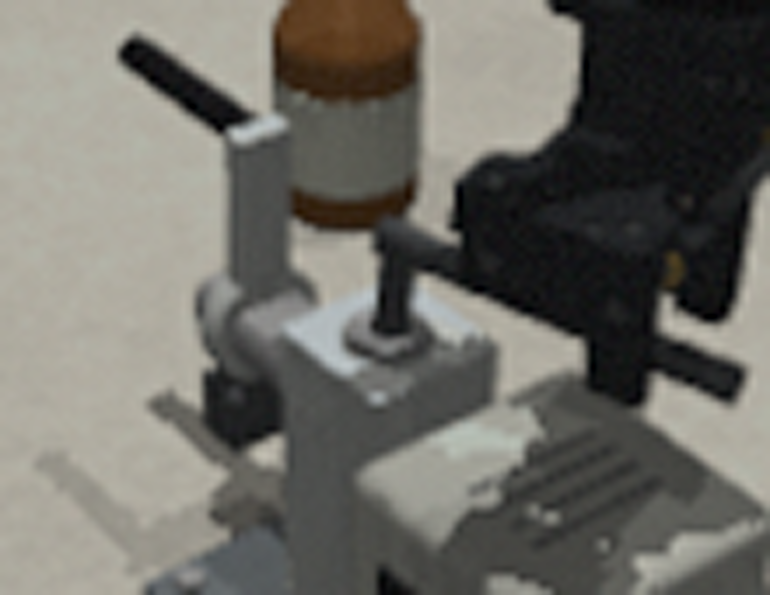

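```bash
python3 - <<'E'
from ins import *
def pose(a,z=.165): return [*(scr[:2]+.115*np.array([np.cos(a),np.sin(a)])),z],down(a+np.pi/2)
p,r=pose(LEG);manip.move_linear(p,rate=.1,rot=r)
manip.set_gripper(0,force=25);s=manip.state();print(s["clock"],s["gripper_width"],s["contact_force"])
f0=s["contact_force"];a=LEG;z=.165
while a>LEG-1.4:
    a-=.08;p,r=pose(a);manip.move_linear(p,rate=.05,rot=r)
    s=manip.state();f=s["contact_force"]-f0;t=np.array([np.sin(a),-np.cos(a)]);n=np.array([np.cos(a),np.sin(a)])
    d=s["tool_pos"][:2]-scr[:2]
    print(round(LEG-a,2),"act",round(LEG-np.arctan2(d[1],d[0]),3),s["clock"],"ft",round(f[:2]@t,1),"fr",round(f[:2]@n,1),"fz",f[2].round(1),"mz",s["moment"][2].round(2))
    if abs(f[:2]@t)>30: break
np.save("a.npy",a)
E
```

```text
24.725 0.013521855585088307 [ 0.77385296 -0.00977557  0.0952739 ]
0.08 act 0.079 25.0583 ft 0.4 fr 1.6 fz -0.3 mz 0.04
0.16 act 0.155 25.3917 ft 0.2 fr 1.4 fz 1.2 mz 0.11
0.24 act 0.235 25.725 ft 0.4 fr 2.6 fz 1.9 mz 0.1
0.32 act 0.315 26.0583 ft 0.1 fr 4.8 fz 2.1 mz 0.08
0.4 act 0.396 26.3917 ft -0.4 fr 5.1 fz 3.5 mz 0.08
0.48 act 0.477 26.725 ft 0.1 fr 5.9 fz 2.8 mz 0.03
0.56 act 0.557 27.0583 ft 0.8 fr 6.5 fz 3.4 mz 0.02
0.64 act 0.638 27.3917 ft 0.2 fr 7.2 fz 3.2 mz -0.01
0.72 act 0.719 27.725 ft 0.0 fr 8.1 fz 3.5 mz -0.02
0.8 act 0.8 28.0583 ft -0.4 fr 8.6 fz 5.2 mz -0.03
0.88 act 0.881 28.3917 ft 0.0 fr 8.1 fz 5.3 mz -0.03
0.96 act 0.962 28.725 ft -1.1 fr 10.6 fz 5.2 mz 0.0
1.04 act 1.043 29.0583 ft -1.3 fr 9.2 fz 5.7 mz -0.08
1.12 act 1.122 29.3917 ft -0.8 fr 9.5 fz 5.9 mz -0.13
1.2 act 1.2 29.725 ft -1.9 fr 9.8 fz 6.0 mz -0.09
1.28 act 1.28 30.0583 ft -3.2 fr 10.1 fz 7.4 mz -0.1
1.36 act 1.362 30.3917 ft -3.0 fr 10.1 fz 8.3 mz -0.09
1.44 act 1.442 30.725 ft -2.6 fr 10.5 fz 7.1 mz -0.12
```

```bash
python3 - <<'E'
from ins import *
from cell import cams
c,st=snap("w9");print(st["clock"],st["tool_pos"],st["gripper_width"])
for n in("scene","side"):
    c=cams.capture(n);pickle.dump(c,open(n+"9.pkl","wb"))
    u,v=map(int,proj(c,scr));cv2.imwrite(f"pics/{n}9.png",cv2.resize(c["image"][v-45:v+40,u-55:u+55],None,fx=7,fy=7,interpolation=cv2.INTER_CUBIC))
E
```

```text
30.725 [ 0.46702926 -0.01459958  0.1652275 ] 0.013673092652727786
```

View pics/w9.png

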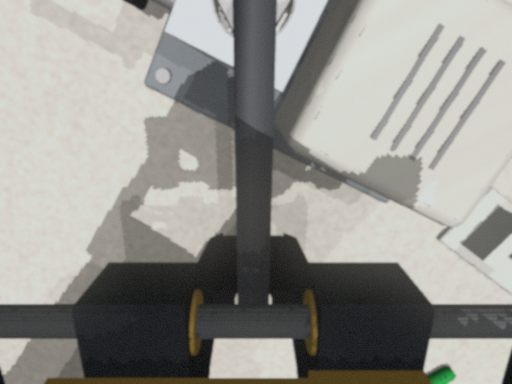

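View pics/scene9.png

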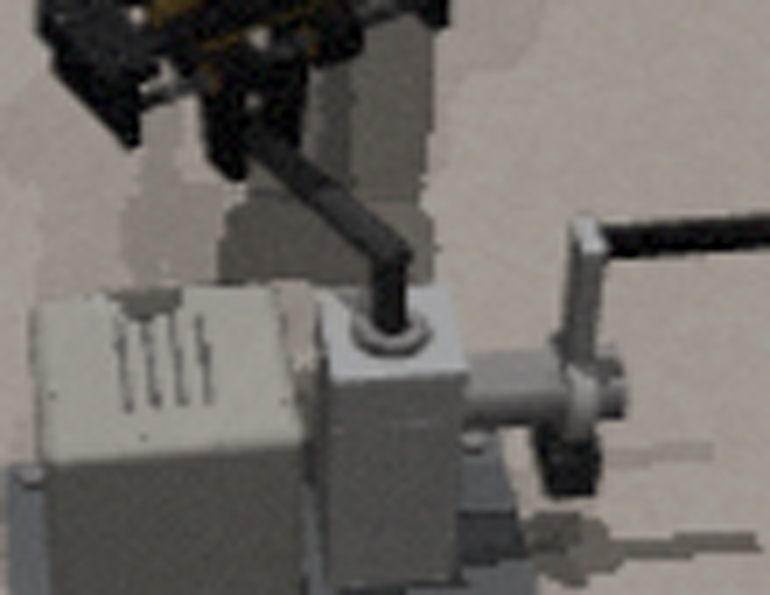

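View pics/side9.png

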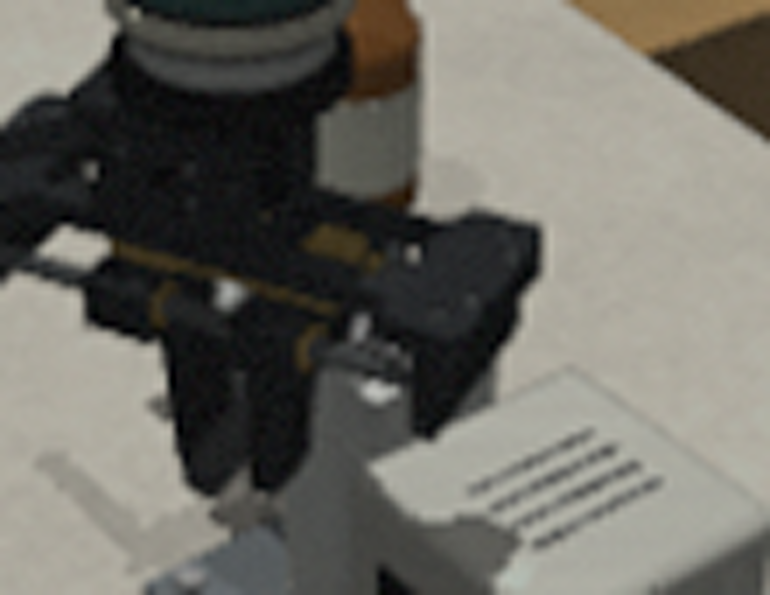

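```bash
python3 - <<'E'
from ins import *
def pose(a,z=.165): return [*(scr[:2]+.115*np.array([np.cos(a),np.sin(a)])),z],down(a+np.pi/2)
f0=np.array([.77,-.01,.1]);a=float(np.load("a.npy"))
for k in range(6):
    a-=.04;p,r=pose(a);manip.move_linear(p,rate=.04,rot=r)
    s=manip.state();f=s["contact_force"]-f0;t=np.array([np.sin(a),-np.cos(a)]);n=np.array([np.cos(a),np.sin(a)])
    d=s["tool_pos"][:2]-scr[:2]
    Rt=R.from_rotvec(s["tcp_rot"]).as_matrix();
    print(round(LEG-a,2),"act",round(LEG-np.arctan2(d[1],d[0]),3),"yaw",round(LEG+np.pi/2-np.arctan2(Rt[1,1],Rt[0,1]),3),s["clock"],"ft",round(f[:2]@t,1),"fr",round(f[:2]@n,1),"fz",f[2].round(1),"mz",s["moment"][2].round(2))
    if abs(f[:2]@t)>20: break
np.save("a.npy",a)
E
```

```text
1.48 act 1.482 yaw 1.478 31.1417 ft -2.3 fr 9.7 fz 8.3 mz -0.12
1.52 act 1.522 yaw 1.518 31.4083 ft -2.9 fr 9.3 fz 7.5 mz -0.14
1.56 act 1.563 yaw 1.558 31.675 ft -2.6 fr 9.4 fz 7.4 mz -0.2
1.6 act 1.604 yaw 1.598 31.9417 ft -2.6 fr 9.7 fz 7.6 mz -0.16
1.64 act 1.645 yaw 1.639 32.2083 ft -1.6 fr 9.1 fz 7.9 mz -0.22
1.68 act 1.685 yaw 1.679 32.475 ft -2.3 fr 7.6 fz 6.7 mz -0.18
```

```bash
python3 - <<'E'
from ins import *
a=float(np.load("a.npy"))
manip.set_gripper(.05)
s=manip.state();p=s["tool_pos"].copy();p[2]=.24
manip.move_linear(p,rate=.25)
manip.move_linear([*(scr[:2]+.015*np.array([np.cos(a),np.sin(a)])),.235],rate=.25);manip.dwell(.15)
c,st=snap("w10");print(st["clock"],st["tool_pos"],st["contact_force"])
u,v=map(int,proj(c,scr,st));print(u,v)
cv2.imwrite("pics/w10d.png",cv2.resize(c["image"][v-45:v+45,u-60:u+60],None,fx=6,fy=6,interpolation=cv2.INTER_CUBIC))
E
```

```text
34.3167 [0.55113882 0.04090917 0.23440395] [-0.1851493 -0.4077046 -0.3652211]
253 176
```

View pics/w10.png

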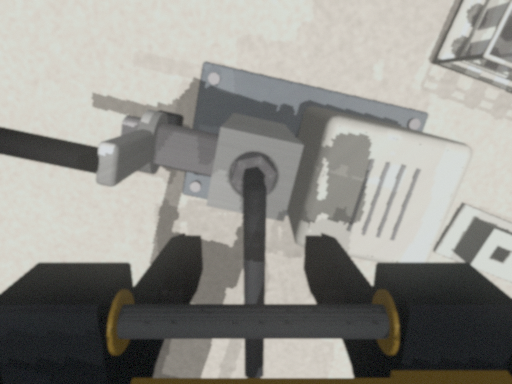

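View pics/w10d.png

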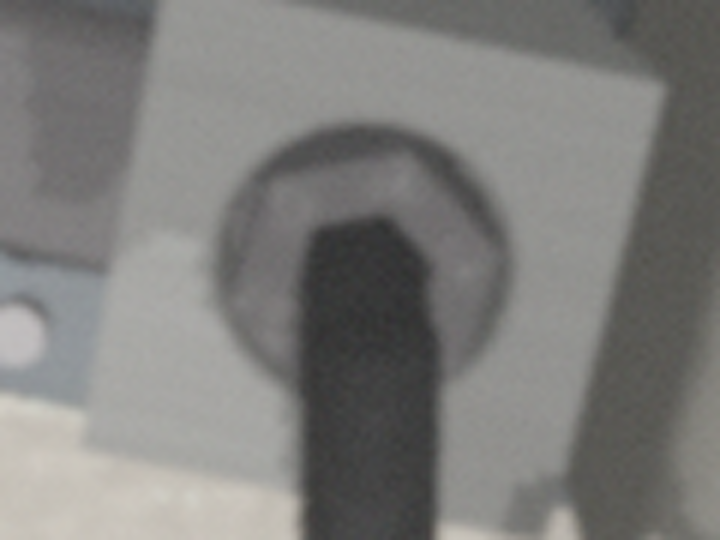

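```bash
cat > sw.py <<'E'
from ins import *
def pose(a,z=.166,r=.115): return [*(scr[:2]+r*np.array([np.cos(a),np.sin(a)])),z],down(a+np.pi/2)
def swing(a,amax,step,lim):
    s=manip.state();f0=s["contact_force"];m0=s["moment"]
    while a>amax:
        a-=step;p,r=pose(a);manip.move_linear(p,rate=.05,rot=r)
        s=manip.state();f=s["contact_force"]-f0;m=s["moment"]-m0;t=np.array([np.sin(a),-np.cos(a)]);n=-np.array([-t[1],t[0]])
        tau=-(f[:2]@t)*.115-m[2]*(-1 if 0 else -1)*-1
        print(round(LEG-a,2),s["clock"],"ft",round(f[:2]@t,1),"fr",round(f[:2]@n,1),"fz",f[2].round(1),"mz",m[2].round(2))
        if -(f[:2]@t)>lim: break
    return a
E
python3 - <<'E'
from sw import *
a=float(np.load("a.npy"))
p,r=pose(a,z=.235);manip.move_linear(p,rate=.3)
p,r=pose(a);manip.move_linear(p,rate=.15)
manip.set_gripper(0,force=25);print(manip.state()["clock"],manip.state()["gripper_width"])
a=swing(a,a-.55,.07,12);np.save("a.npy",a)
E
```

```text
36.1 0.013158153583661535
1.75 36.4083 ft 0.5 fr 0.1 fz 0.5 mz -0.09
1.82 36.7167 ft 0.2 fr 0.3 fz -1.1 mz -0.13
1.89 37.025 ft 0.2 fr 1.1 fz -2.2 mz -0.15
1.96 37.3333 ft 0.6 fr 1.4 fz -1.9 mz -0.09
2.03 37.6417 ft 0.6 fr 1.0 fz -2.0 mz -0.11
2.1 37.95 ft -0.1 fr 1.5 fz -2.3 mz -0.11
2.17 38.2583 ft -0.8 fr 2.1 fz -1.1 mz -0.08
2.24 38.5667 ft -2.1 fr 1.2 fz -0.7 mz -0.15
```

```bash
cat > look.py <<'E'
from sw import *
import sys
def look(name,a):
    manip.set_gripper(.05)
    s=manip.state();p=s["tool_pos"].copy();p[2]=.235
    manip.move_linear(p,rate=.3)
    manip.move_linear([*(scr[:2]+.003*np.array([np.cos(a),np.sin(a)])),.215],rate=.3);manip.dwell(.15)
    c,st=snap(name);print(st["clock"],st["tool_pos"],st["contact_force"])
    Rt=R.from_rotvec(st["tcp_rot"]).as_matrix();print("toolyaw deg",np.degrees(np.arctan2(Rt[1,1],Rt[0,1])))
    u,v=map(int,proj(c,scr,st));print(u,v)
    cv2.imwrite(f"pics/{name}d.png",cv2.resize(c["image"][v-45:v+45,u-60:u+60],None,fx=6,fy=6,interpolation=cv2.INTER_CUBIC))
E
python3 - <<'E'
from look import *
look("w11",float(np.load("a.npy")))
E
```

```text
40.325 [0.56280099 0.04681459 0.21424056] [-0.04322082  0.06162038 -0.19673473]
toolyaw deg -104.61051655991099
253 202
```

View pics/w11d.png

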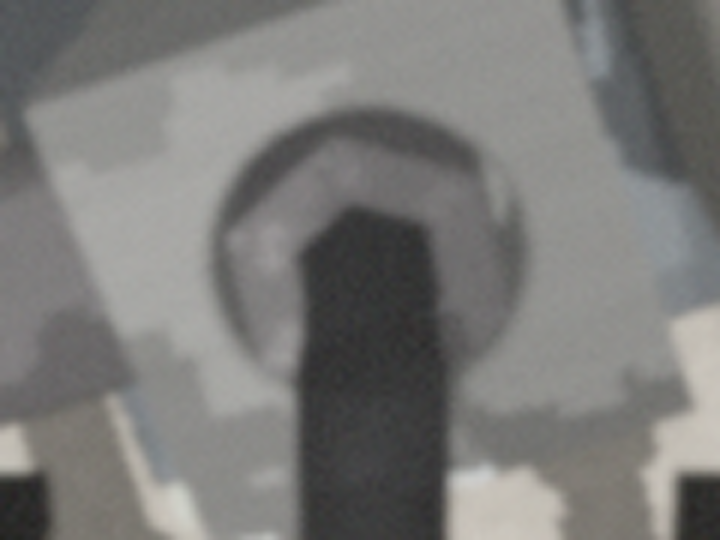

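View pics/w11.png

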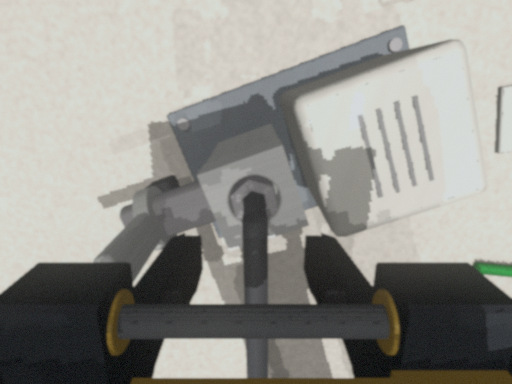

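```bash
python3 - <<'E'
from look import *
a=float(np.load("a.npy"))
p,r=pose(a,z=.225);manip.move_linear(p,rate=.3)
p,r=pose(a);manip.move_linear(p,rate=.15)
manip.set_gripper(0,force=25);s=manip.state();print(s["clock"],s["gripper_width"],s["joint_pos"][5])
a=swing(a,a-.18,.05,12);np.save("a.npy",a)
look("w12",a)
E
```

```text
42.0833 0.013773179672597603 1.935104980023051
2.29 42.35 ft -0.7 fr 0.4 fz 0.2 mz 0.02
2.34 42.6167 ft -0.6 fr 0.5 fz 0.2 mz -0.04
2.39 42.8833 ft -1.2 fr 1.5 fz 1.0 mz 0.02
2.44 43.15 ft -1.7 fr 1.0 fz 1.1 mz -0.03
44.9083 [0.56311903 0.04751586 0.21422994] [-0.53419171 -0.20368429  0.19272585]
toolyaw deg -116.06511231180119
254 201
```

View pics/w12d.png

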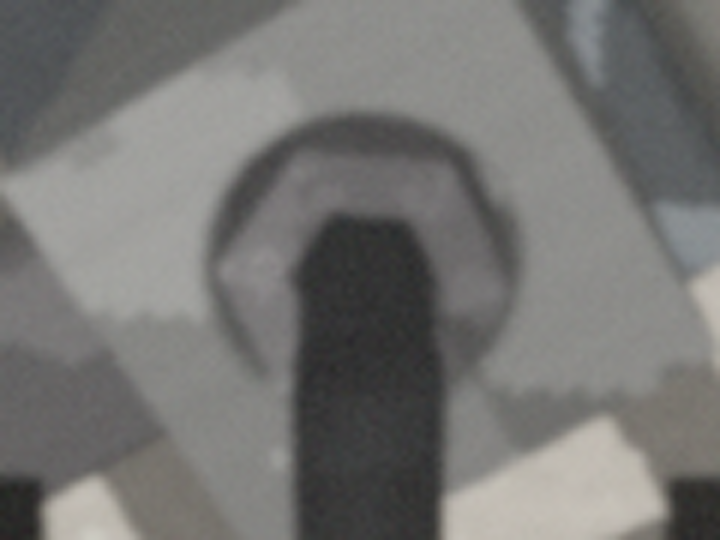

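```bash
python3 - <<'E'
from ins import *
out=[]
for n in("w4","w11","w12"):
    c,st=pickle.load(open(n+".pkl","rb"));Rt,_=None,None
    # rectify plane z=.15 into mixer frame, 20 px/mm*... 40mm square ->380px, x right, y up
    cs=[(-.02,.02),(.02,.02),(.02,-.02),(-.02,-.02)]
    o=scr[:2];cc,ss=np.cos(PSI),np.sin(PSI)
    src=np.float32([proj(c,[o[0]+cc*x-ss*y,o[1]+ss*x+cc*y,.15],st) for x,y in cs])
    H=cv2.getPerspectiveTransform(src,np.float32([(0,0),(380,0),(380,380),(0,380)]))
    im=cv2.warpPerspective(c["image"],H,(380,380),flags=cv2.INTER_CUBIC)
    im=cv2.convertScaleAbs(im,alpha=1.4);out.append(im)
im=np.hstack(out);cv2.imwrite("pics/cmp.png",cv2.resize(im,(798,266)))
cv2.imwrite("pics/cmp4.png",out[0]);
E
```

```text
(no output)
```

View pics/cmp.png

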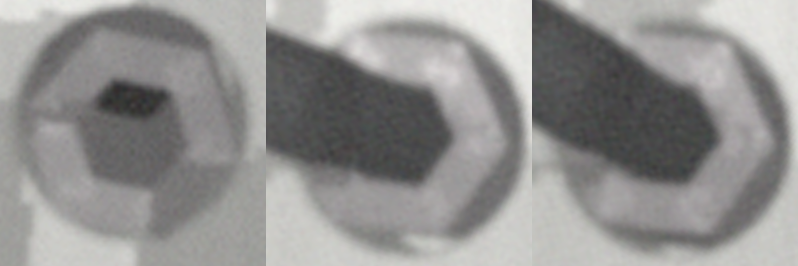

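```bash
python3 - <<'E'
from look import *
from cell import cams
a=float(np.load("a.npy"))
c,st=pickle.load(open("w12.pkl","rb"));C=cloud(c,st);n=np.array([np.cos(a),np.sin(a)])
d=C[...,:2]-scr[:2];r=d@n;l=d@np.array([-n[1],n[0]])
for r0 in(-.006,.0,.01,.02,.03,.04):
    m=(abs(r-r0)<.003)&(abs(l)<.012)&(C[...,2]>.165)&(C[...,2]<.21);print(r0,m.sum(),np.percentile(C[m][:,2],[50,90]) if m.sum() else None, l[m].mean() if m.sum() else None)
m=(C[...,2]>.18)&(C[...,2]<.21)&(abs(l)<.012)&(abs(r)<.06);print("min r",np.percentile(r[m],[0,1,3]))
for nn in("scene","side"):
    c=cams.capture(nn);u,v=map(int,proj(c,scr));cv2.imwrite(f"pics/{nn}12.png",cv2.resize(c["image"][v-40:v+35,u-50:u+50],None,fx=5,fy=5,interpolation=cv2.INTER_CUBIC))
print(manip.state()["clock"])
E
```

```text
-0.006 520 [0.18855545 0.19708307] 6.3860351804145e-05
0.0 288 [0.19633371 0.19819195] -8.200999467418356e-05
0.01 237 [0.19611387 0.19777869] 0.0003624688438410564
0.02 231 [0.19570865 0.19735131] 0.0004327130976705699
0.03 222 [0.19531424 0.19707667] 0.0002561553377695975
0.04 202 [0.19470787 0.19673978] 0.0005046713482232909
min r [-0.00652992 -0.00590997 -0.00568228]
45.0583
```

View pics/scene12.png

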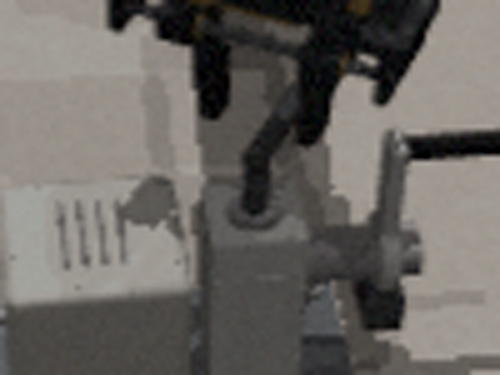

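View pics/side12.png

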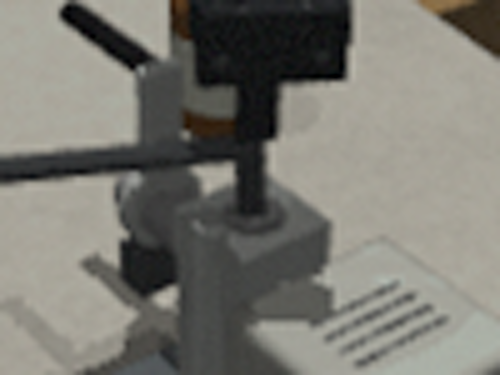

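```bash
python3 - <<'E'
from look import *
from cell import order
p=manip.state()["tool_pos"].copy();p[2]=.30;manip.move_linear(p,rate=.2);manip.dwell(.3)
s=manip.state();print(s["clock"],s["contact_force"])
snap("w13")
order.close_job()
E
```

```text
45.9333 [-0.08064506  0.28259874 -0.21092539]
the job is handed in; nothing more can be done
```

View pics/w13.png

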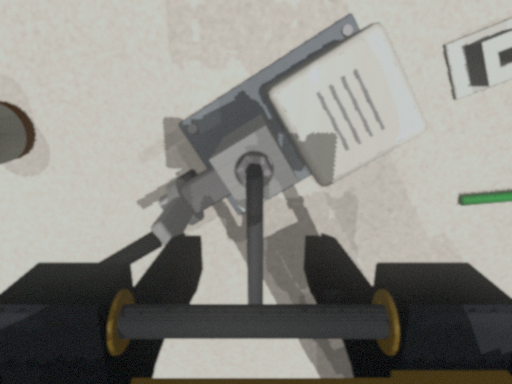

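I did all the steps in order and handed the job in at 45.9 s. The one thing I could not settle is whether the screw really reached its stop. I saw no sharp rise in force there.

- **Arm:** I swung the shaft's arm upright and let go. The bar then measured about 1 mm off centre (roughly 0.015 rad), and later pictures still show it upright.
- **Key in the screw:** I put the short leg in down to a soft contact at about 31 to 32 mm and let go. I then took the key afresh about 25 mm from its outer end and swung it clockwise.
- **Final state:** The long leg's top over the screw is at 0.196 m, which puts the tip about 30 mm down. The key tilts about 0.04 rad and is on the screw's axis to within about 1 mm. The gripper was open and clear, with contact force at noise level. I never moved the arm near the bottle, the beaker or the rack, but I took no separate measurement of them at the end.

**What disagreed:**
- **Force:** The tangential force rose only to about 3 N. The key went on turning well past the expected stop, 1.68 rad on the first swing. Two shorter check swings brought it to 2.44 rad in all.
- **Screw angle:** The screw's hexagon read about 0.19 rad before. Afterwards, three views gave about 1.12, 1.18 and 1.13 rad. In the last check swing the screw stayed put while the key moved about 0.2 rad.
- **My reading:** The screw is at or close to its 1.15 rad stop and the key slipped round in its socket there. The hexagon looks the same every 60 degrees, so this also relies on the starting angle and on the screw not having turned backwards.

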